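# Lock the telescoping feed-bottle boom

## Robot

A 6-joint arm with a two-finger parallel gripper is mounted at the origin on the work surface. World frame = base frame: x ahead of the robot, y to its left, z up, the work surface at z = 0. Lengths are in m, angles in rad, forces in N, time in s.
With the tool pointing down it reaches from about 0.3 to 0.875 m from the base axis. Payload 4.2 kg.
Tool frame: the origin (TCP) lies at the very end of the fingers, on their centre line; the grasp point (between the pads) lies 19 mm behind it (ctrl.pinch_z is the distance from the TCP to the grasp point, in m); z points along the fingers, y is the line along which they close (so a half turn about z gives the same grasp; the last joint's range is limited). The gripper opens to 85 mm and grips with 20 to 120 N. Pads are 22 mm wide; open, the fingers measure 114 mm over their backs; the gripper's body (76 mm by 85 mm) begins 54 mm behind the grasp point. The pads swing forward as they close: fully open they stand 13 mm farther back than shut.
Start: joints at [1.308, 0.32, 1.565, -0, 1.257, -0.02], TCP at [0.138, 0.558, 0.231] pointing down, gripper open.
Joint ranges: [-3.11, 3.11], [-0.84, 2.01], [0.21, 2.61], [-1.34, 4.49], [0.05, 2.63], [-2.56, 2.56]. Speed limits (rad/s): [2.57, 2.57, 3.14, 3.14, 3.14, 3.14].

## Interface

Orientations are given as [roll, pitch, yaw] about the fixed x, y, z axes, in that order (R = Rz(yaw) Ry(pitch) Rx(roll)).
In Python, from station import get_obs, vision, ticket, ctrl gives the robot as it stands. The module is installed in compiled form; this text tells all that it offers.
- The arm moves only by the shell command python3 -m jog 'ROWS' [FORCE]. ROWS is JSON, a list of rows, each an object with "jaw": the finger opening in mm, from 0 to 85.4; "travel": the shift along the tool's x, y, z in mm, a list of three; "angular": the turn, a rotation vector about the tool's x, y, z in degrees, a list of three. In form: [{"jaw": jaw, "travel": [dx, dy, dz], "angular": [ax, ay, az]}, ...]. A call has exactly 10 rows; each row shifts and turns the commanded pose from where the row before left it, along the tool's axes as they then stand; what a row does not reach is not made up. A row lasts 1/10 s, in which the tool goes at most 50 mm and 8.59 degrees, less where a joint would pass 70% of its speed; a pose out of reach is approached as far as the arm can. A call with a gripper value outside its range is refused whole. The fingers move at their own pace and stop on an object; FORCE is the grip in N (left out, the last holds). Time passes only in rows, so rows that do not move let the fingers close, or fill a call up. It gives the time, the measured TCP pose, the force, the opening and the grip force at its end, in the units of the state.
- get_obs(): the state, without advancing time (a new reading comes with each control period).
- vision.grab_frame(name): name is "side" or "top" or "wrist"; returns a dict with "color" (480x640x3 uint8, red, green, blue), "intrinsics" (3x3 intrinsics, pixels), "k1" (the pictures are not rectified: a ray, as slopes to the right and down, at radius r is drawn at 1 + k1 r^2 times it, then the intrinsics apply), "T" (4x4, takes a point from camera to world coordinates). Camera axes: x right, y up, looking along -z (the intrinsics and any distortion apply to the point x, -y, -z); pixel columns grow to the right and rows downward; lengths in m; the calibration is good to about 2 mm. A picture is of the moment at which its call begins. There is no depth.
- ticket.sign_off(): hands the job in; it is judged then, once.
The state is a dict: "t": time; "joint_positions": joint angles; "qvel": joint speeds; "joint_efforts": joint torques, N m; "eef_pos": TCP position; "tool_rot": TCP orientation; "contact_force": force on the tool from outside, world axes, zero at the start; "moment": the same for the moment, N m; "width": opening from 0.0 (shut) to 1.0 (fully open); "gripper_force": force on a finger pad.
Only numpy, scipy, OpenCV 4.12 (cv2) and the standard library are available. Lean on these libraries where they do the work, as an engineer would, in place of code of your own. Each camera call takes 0.05 s, during which the arm holds its last target. There are 200 camera calls.

## Task

Set the feed-bottle boom to its working length: press its spring button flush, slide the tube in so the button goes under the sleeve's mouth, then push the tube on until the button pops up in the sleeve's hole. Do it gently, never forcing the button down or jamming it against the sleeve, and leave the other things on the bench where they are.

Things in the scene. Friction and masses are not known exactly. Their poses are not given: they have to be found in the camera images.
- stand: Fixed steel stand on levelling feet that hold it 4 to 20 mm above the bench; z up. Origin: underside of its base plate, below the middle of the sleeve's mouth. Its square steel sleeve runs from the mouth (y = 0) 200 mm along the stand's +y, 37 mm wide (x), outside from 67.5 to 105 mm above the origin, square-edged roof 3 mm thick. Base plate 120 mm (x), y = 15 to 205, 12 mm high.
- mouth (a point): Point on the sleeve's top face (105 mm above the stand's origin), mid-width, at the edge of its mouth. Axes as the stand. A button that is up stops dead against this edge (no lead-in); it passes under the roof only in the last 1.5 mm of its travel, and the roof then holds it down.
- hole (a point): Centre of the oblong hole in the sleeve's roof, on the top face, 60 mm in from the mouth; 36 mm (along y) by 17 mm (x). Axes as the stand. Under it the button pops up by itself, 5.5 mm proud of the sleeve, and then stops the tube both ways (3 mm play each side).
- boom: Square aluminium tube, 28 x 28 mm, sliding in the sleeve along the stand's y only (+y = in; about 2 N friction, plus about 3 N while the button rubs under the roof; 190 mm of travel); cannot turn, stays where left. Axes as the stand. Origin on its top face (5 mm below the sleeve's) at the button's middle. Starts pulled out, the button's middle 35 to 90 mm outside the mouth.
- grip (a point): Middle of the black grip post fixed on the tube 100 mm outward (-y) of the button: 20 mm (x) by 24 mm (y), rising 46 mm above the tube's top face; this point is 30 mm above that face. When locked it is 40 mm outside the mouth. Beyond the post, lower than the tube's top face, a two-tined fork, 74 mm wide, ends 93 mm outward of the post's middle.
- button: Oblong spring button of dark steel in the tube's top face, 30 mm (along y) by 12 mm (x). Origin: centre of its top face, 10.5 mm above the tube's top face when up. Moves straight down only and springs back: starts to move at 4 N, fully down at 14 N, 10 mm lower, where it stops hard. Over 22 N damages it. Pressed on its outer (-y) half, its inner half can be slid under the roof.
- media_bottle: Bystander: amber bottle, 64 mm across, 140 mm high, loose. Origin under its centre.
- beaker: Bystander: white open cup, 66 mm across, 80 mm high, loose. Origin under its centre.
- spanner: Bystander: steel spanner, 150 mm long, lying loose on the bench. Origin near its middle.

How it is judged:
On the way:
1. the button, pressed down, is under the sleeve's roof at the mouth (y of button in the frame of mouth above -0.008 m and z of button in the frame of mouth below -0.002 m), for 0.1 s.
At the end, for the whole second after the job is handed in: The button stands up through the sleeve's hole: its top at least 3 mm above the sleeve's top face, its middle within 5 mm of the hole's middle along the sleeve; the tube is at rest (y of button in the frame of hole between -0.005 and 0.005 m and z of button in the frame of hole above 0.003 m and linear speed of boom below 0.01 m/s); the robot touches nothing.
It fails at once if the button is pressed or jammed with more than 22 N (contact force between anything else and button above 22 N).
It fails at once if the media bottle is moved more than 20 mm (distance of media_bottle from where it was at the start of the episode above 0.02 m).
It fails at once if the beaker is moved more than 20 mm (distance of beaker from where it was at the start of the episode above 0.02 m).
It fails at once if the spanner is moved more than 20 mm (distance of spanner from where it was at the start of the episode above 0.02 m).
It also fails if it takes over 58 s, if anything falls off the work surface, if the arm or the gripper's body presses on something with over 40 N, if the wrist force passes 120 N, or if a joint passes its speed limit or range.

## Working session

There is one attempt and no reset: what is moved stays moved. The work goes in short steps, Python scripts to look and compute and a shell command to move; the robot and the scene stay as the last step left them, time stands still between calls to the robot, and variables do not carry over. Pictures are saved under pics/ and viewed, at most 10 in all, crops included, and the job is handed in when it is done.

```bash
mkdir -p pics && python3 - <<'E'
from station import get_obs, vision
import cv2,pickle
for n in("side","top"):
    f=vision.grab_frame(n); pickle.dump(f,open(f"pics/{n}.pkl","wb")); cv2.imwrite(f"pics/{n}1.png",f["color"][:,:,::-1]); print(n,f["intrinsics"],f["k1"],f["T"].round(3))
o=get_obs(); print({k:o[k] for k in("t","eef_pos","tool_rot","contact_force","width")})
E
```

```text
side [[452.30447785   0.         317.66908368]
 [  0.         452.30447785 239.20323613]
 [  0.           0.           1.        ]] 0.02256490241473665 [[ 0.78   0.438 -0.448  0.255]
 [-0.626  0.523 -0.579 -0.446]
 [-0.019  0.731  0.682  0.613]
 [ 0.     0.     0.     1.   ]]
top [[500.29681149   0.         315.31808927]
 [  0.         500.29681149 241.26559085]
 [  0.           0.           1.        ]] -0.03566475367564531 [[ 0.02   0.988 -0.155  0.47 ]
 [-1.     0.022  0.011 -0.019]
 [ 0.015  0.154  0.988  0.97 ]
 [ 0.     0.     0.     1.   ]]
{'t': 0.1, 'eef_pos': array([0.13810888, 0.55769078, 0.23055465]), 'tool_rot': array([-3.13992790e+00, -4.76106183e-05,  2.89879248e+00]), 'contact_force': array([ 0.52219846,  0.0235838 , -0.04697391]), 'width': 0.9991578569338289}
```

View pics/top1.png

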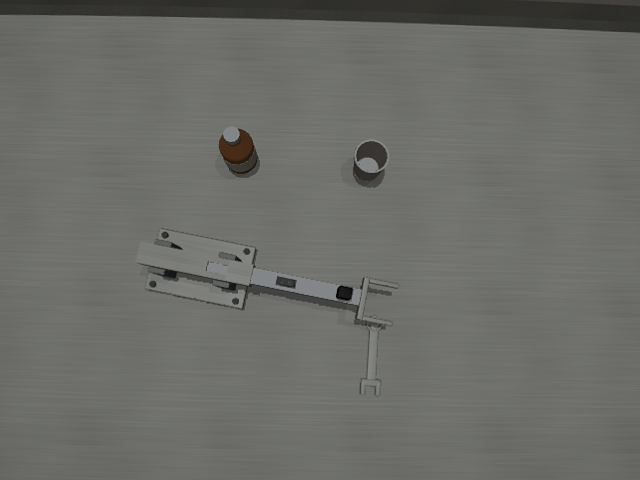

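View pics/side1.png

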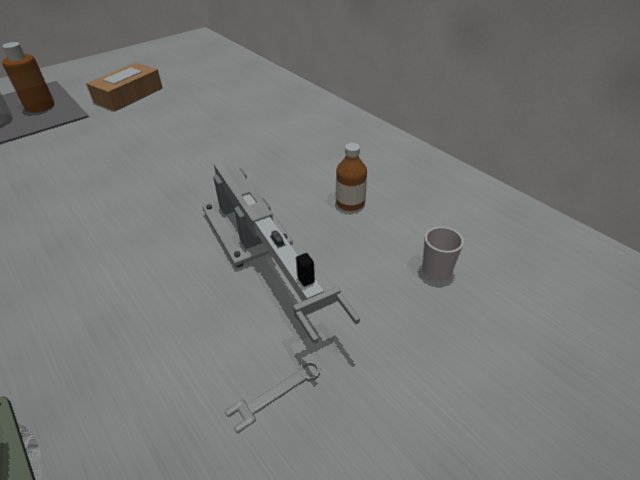

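The top view shows the mouth near (252,274), the button near (286,282) and the post near (345,293). In the side view the button is near (278,238) and the post top near (305,257). I'll enlarge both views.

```bash
python3 - <<'E'
import cv2,pickle,numpy as np
def crop(n,x,y,w,h,s):
    c=pickle.load(open(f"pics/{n}.pkl","rb"))["color"][y:y+h,x:x+w,::-1]
    c=cv2.convertScaleAbs(c,alpha=1.5,beta=10)
    c=cv2.resize(c,None,fx=s,fy=s,interpolation=cv2.INTER_CUBIC)
    for i in range(0,w,10):
        cv2.line(c,(i*s,0),(i*s,6),(0,0,255),1); cv2.putText(c,str(x+i),(i*s+2,16),0,.35,(0,0,255),1)
    for j in range(0,h,10):
        cv2.line(c,(0,j*s),(6,j*s),(0,0,255),1); cv2.putText(c,str(y+j),(8,j*s+4),0,.35,(0,0,255),1)
    cv2.imwrite(f"pics/{n}2.png",c)
crop("top",200,245,165,65,4.85 and 5 if 0 else 4)
crop("side",200,155,135,145,4)
E
```

```text
(no output)
```

View pics/top2.png

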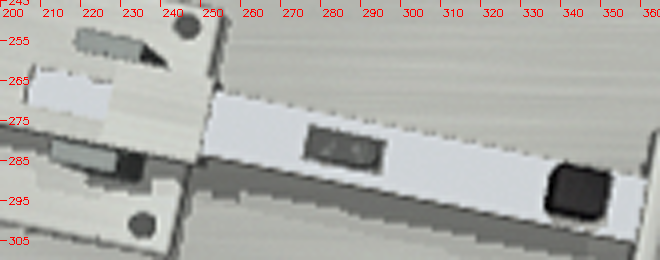

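View pics/side2.png

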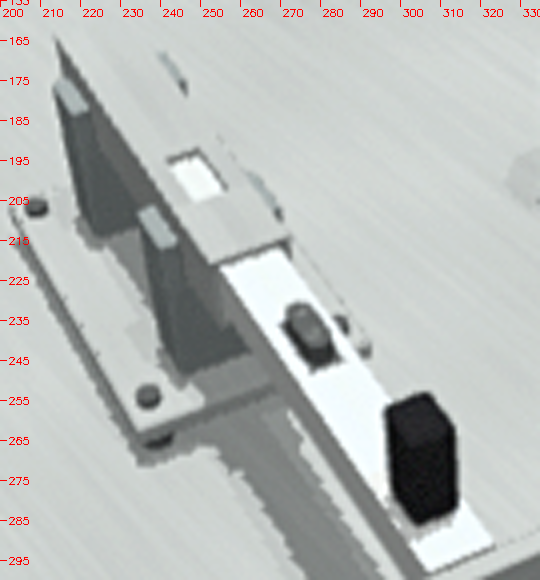

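The button top is at (286,282) in the top view and (277,236) in the side view. The mouth is at (251.5,275) and (263.5,217.5), and the post top is at (345,293) and (305,260). I'll fit the pose to these points.

```bash
cat > fit.py <<'E'
import numpy as np,pickle
from scipy.optimize import least_squares
from station import get_obs
def proj(f,P):
    c=np.linalg.inv(f["T"])@np.append(P,1); u=np.array([c[0],-c[1]])/-c[2]
    u=u*(1+f["k1"]*(u@u)); K=f["intrinsics"]; return K[:2,:2]@u+K[:2,2]
def pt(p,l):  # stand-local point to world
    c,s=np.cos(p[3]),np.sin(p[3]); return np.array([p[0]+c*l[0]-s*l[1],p[1]+s*l[0]+c*l[1],p[2]+l[2]])
def locs(s): return dict(mouth=(0,0,.105),hole=(0,.06,.105),button=(0,-s,.1105),post=(0,-s-.1,.146))
E
python3 - <<'E'
from fit import *
F={n:pickle.load(open(f"pics/{n}.pkl","rb")) for n in("top","side")}
px={"top":dict(mouth=(251.5,275),hole=(217.5,267.8),button=(286.1,282),post=(344.8,293.2)),
"side":dict(mouth=(263.5,217.5),hole=(249,198.7),button=(277,236.2),post=(305,260))}
def r(p): return np.concatenate([proj(F[n],pt(p,locs(p[4])[k]))-px[n][k] for n in px for k in px[n]])
s=least_squares(r,[.4,.1,.01,.1,.06]); p=s.x
print("p",p.round(4),"res",s.fun.reshape(-1,2).round(1).tolist())
for k,l in locs(p[4]).items(): print(k,pt(p,l).round(4))
np.save("p.npy",p)
# target TCP frame: tool z down, tool x along stand y or -y
from scipy.spatial.transform import Rotation as R
o=get_obs(); M=R.from_euler("xyz",o["tool_rot"]); print("tool axes",M.as_matrix().round(3))
for sg in(1,-1):
    x=sg*np.array([-np.sin(p[3]),np.cos(p[3]),0]); z=np.array([0,0,-1.]); D=R.from_matrix(np.c_[x,np.cross(z,x),z])
    print(sg,"turn",np.degrees((M.inv()*D).as_rotvec()).round(1))
E
```

```text
p [ 0.5434  0.0792  0.0103 -0.1837  0.0607] res [[0.2, -0.4], [0.0, -0.4], [0.2, -0.4], [0.8, -0.8], [-1.2, 0.3], [0.2, 0.3], [-0.2, 0.2], [-0.9, -0.3]]
mouth [0.5434 0.0792 0.1153]
hole [0.5543 0.1382 0.1153]
button [0.5323 0.0195 0.1208]
post [ 0.514  -0.0788  0.1563]
tool axes [[-0.971  0.24  -0.   ]
 [ 0.24   0.971 -0.002]
 [ 0.    -0.002 -1.   ]]
1 turn [-0.1  0.1 86.6]
-1 turn [ -0.1  -0.1 -93.4]
```

The fit is good, with residuals of about 1 px or less. Next I travel above the press point, shut the fingers, then turn.

```bash
python3 -m jog '[{"jaw":0,"travel":[-25.6,-22,0],"angular":[0,0,0]},{"jaw":0,"travel":[-25.6,-22,0],"angular":[0,0,0]},{"jaw":0,"travel":[-25.6,-22,0],"angular":[0,0,0]},{"jaw":0,"travel":[-25.6,-22,0],"angular":[0,0,0]},{"jaw":0,"travel":[-25.6,-22,0],"angular":[0,0,0]},{"jaw":0,"travel":[-25.6,-22,0],"angular":[0,0,0]},{"jaw":0,"travel":[-25.6,-22,0],"angular":[0,0,0]},{"jaw":0,"travel":[-25.6,-22,0],"angular":[0,0,0]},{"jaw":0,"travel":[-25.6,-22,0],"angular":[0,0,0]},{"jaw":0,"travel":[-25.6,-22,0],"angular":[0,0,0]}]' 20
python3 -m jog '[{"jaw":0,"travel":[-25.6,-22,0],"angular":[0,0,0]},{"jaw":0,"travel":[-25.6,-22,0],"angular":[0,0,0]},{"jaw":0,"travel":[-25.6,-22,0],"angular":[0,0,0]},{"jaw":0,"travel":[-25.6,-22,0],"angular":[0,0,0]},{"jaw":0,"travel":[-25.6,-22,0],"angular":[0,0,0]},{"jaw":0,"travel":[-25.6,-22,0],"angular":[0,0,0]},{"jaw":0,"travel":[-25.6,-22,0],"angular":[0,0,0]},{"jaw":0,"travel":[-25.6,-22,0],"angular":[0,0,0]},{"jaw":0,"travel":[-25.6,-22,0],"angular":[0,0,0]},{"jaw":0,"travel":[-25.6,-22,0],"angular":[0,0,0]}]'
python3 -m jog '[{"jaw":0,"travel":[0,0,0],"angular":[0,0,8.5]},{"jaw":0,"travel":[0,0,0],"angular":[0,0,8.5]},{"jaw":0,"travel":[0,0,0],"angular":[0,0,8.5]},{"jaw":0,"travel":[0,0,0],"angular":[0,0,8.5]},{"jaw":0,"travel":[0,0,0],"angular":[0,0,8.5]},{"jaw":0,"travel":[0,0,0],"angular":[0,0,8.5]},{"jaw":0,"travel":[0,0,0],"angular":[0,0,8.5]},{"jaw":0,"travel":[0,0,0],"angular":[0,0,8.5]},{"jaw":0,"travel":[0,0,0],"angular":[0,0,8.5]},{"jaw":0,"travel":[0,0,0],"angular":[0,0,8.5]}]'
cat >> fit.py <<'E'
from scipy.spatial.transform import Rotation as R
def rel(target_local,p=None):
    "tool-axes shift (mm) and turn (deg) from the present TCP to a stand-local TCP target, tool x along stand y"
    p=np.load("p.npy") if p is None else p
    o=get_obs(); M=R.from_euler("xyz",o["tool_rot"])
    x=np.array([-np.sin(p[3]),np.cos(p[3]),0]); z=np.array([0,0,-1.]); D=R.from_matrix(np.c_[x,np.cross(z,x),z])
    print("t",o["t"],"F",o["contact_force"].round(2),"w",round(o["width"],3),"TCP",o["eef_pos"].round(4),"shift",(1e3*M.inv().apply(pt(p,target_local)-o["eef_pos"])).round(1),"turn",np.degrees((M.inv()*D).as_rotvec()).round(1))
E
python3 - <<'E'
from fit import *
from station import vision; import cv2
rel((0,-.0607-.013,.1105))
f=vision.grab_frame("wrist"); pickle.dump(f,open("pics/w.pkl","wb")); cv2.imwrite("pics/w1.png",f["color"][:,:,::-1])
p=np.load("p.npy")
for k,l in locs(p[4]).items(): print(k,proj(f,pt(p,l)).round(0))
E
```

```text
t: 1.1
eef_pos: [0.3342, 0.2817, 0.2311]
tool_rot: [-3.141, -0.0, 2.899]
contact_force: [0.1, 0.2, 0.8]
width: 0.001
gripper_force: 0.0
t: 2.1
eef_pos: [0.5298, 0.0067, 0.2309]
tool_rot: [3.142, -0.001, 2.899]
contact_force: [0.0, 0.4, 0.2]
width: -0.003
gripper_force: 0.0
t: 3.1
eef_pos: [0.5291, 0.008, 0.2308]
tool_rot: [-3.14, 0.0, 1.409]
contact_force: [0.2, 0.1, 0.4]
width: -0.002
gripper_force: 0.0
t 3.1 F [0.24 0.11 0.41] w -0.002 TCP [0.5291 0.008  0.2308] shift [ -1.1   1.1 110. ] turn [-0.1  0.   1.3]
mouth [319. 114.]
hole [322.   6.]
button [317. 215.]
post [313. 388.]
```

View pics/w1.png

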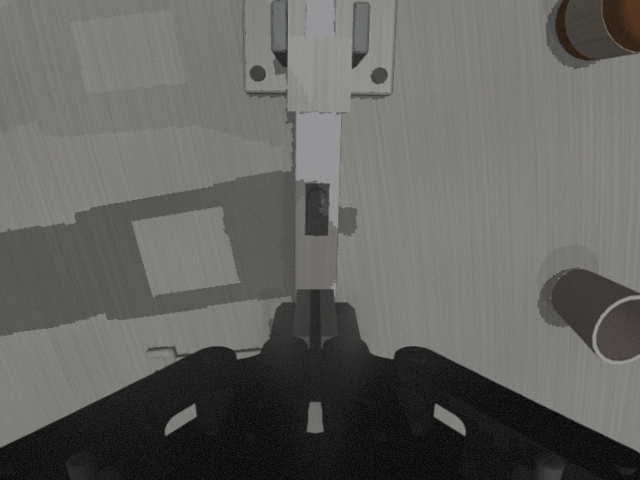

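The wrist view shows the mouth edge at row 112 and the button at rows 183–234, both centred at column 318. That agrees with the fit to within about 3 mm. Now I descend to just above the button.

```bash
python3 -m jog '[{"jaw":0,"travel":[0,1,10],"angular":[0,0,1.3]},{"jaw":0,"travel":[0,0,10],"angular":[0,0,0]},{"jaw":0,"travel":[0,0,10],"angular":[0,0,0]},{"jaw":0,"travel":[0,0,10],"angular":[0,0,0]},{"jaw":0,"travel":[0,0,10],"angular":[0,0,0]},{"jaw":0,"travel":[0,0,10],"angular":[0,0,0]},{"jaw":0,"travel":[0,0,10],"angular":[0,0,0]},{"jaw":0,"travel":[0,0,10],"angular":[0,0,0]},{"jaw":0,"travel":[0,0,10],"angular":[0,0,0]},{"jaw":0,"travel":[0,0,10],"angular":[0,0,0]}]'
python3 -m jog '[{"jaw":0,"travel":[0,0,0],"angular":[0,0,0]},{"jaw":0,"travel":[0,0,1],"angular":[0,0,0]},{"jaw":0,"travel":[0,0,1],"angular":[0,0,0]},{"jaw":0,"travel":[0,0,1],"angular":[0,0,0]},{"jaw":0,"travel":[0,0,1],"angular":[0,0,0]},{"jaw":0,"travel":[0,0,1],"angular":[0,0,0]},{"jaw":0,"travel":[0,0,1],"angular":[0,0,0]},{"jaw":0,"travel":[0,0,0],"angular":[0,0,0]},{"jaw":0,"travel":[0,0,0],"angular":[0,0,0]},{"jaw":0,"travel":[0,0,0],"angular":[0,0,0]}]'
python3 -c "
from fit import *
rel((0,-.0725,.1105))"
```

```text
t: 4.15
eef_pos: [0.5304, 0.0078, 0.1305]
tool_rot: [3.142, -0.0, 1.393]
contact_force: [0.0, -0.7, 0.2]
width: -0.003
gripper_force: 0.0
t: 5.15
eef_pos: [0.5305, 0.0078, 0.1253]
tool_rot: [3.142, -0.0, 1.393]
contact_force: [-0.1, -0.1, 0.2]
width: -0.0
gripper_force: 0.0
t 5.15 F [-0.14 -0.07  0.17] w -0.0 TCP [0.5305 0.0078 0.1253] shift [ 0.1 -0.4  4.5] turn [ 0.  -0.   0.3]
```

```bash
python3 -m jog '[{"jaw":0,"travel":[0,0,1],"angular":[0,0,0]},{"jaw":0,"travel":[0,0,1],"angular":[0,0,0]},{"jaw":0,"travel":[0,0,1],"angular":[0,0,0]},{"jaw":0,"travel":[0,0,1],"angular":[0,0,0]},{"jaw":0,"travel":[0,0,1],"angular":[0,0,0]},{"jaw":0,"travel":[0,0,1],"angular":[0,0,0]},{"jaw":0,"travel":[0,0,0],"angular":[0,0,0]},{"jaw":0,"travel":[0,0,0],"angular":[0,0,0]},{"jaw":0,"travel":[0,0,0],"angular":[0,0,0]},{"jaw":0,"travel":[0,0,0],"angular":[0,0,0]}]'
```

```text
t: 6.15
eef_pos: [0.5305, 0.0078, 0.1201]
tool_rot: [3.141, -0.0, 1.393]
contact_force: [-2.5, -0.5, 6.6]
width: 0.002
gripper_force: 3.5
```

```bash
python3 -m jog '[{"jaw":0,"travel":[0,0,1],"angular":[0,0,0]},{"jaw":0,"travel":[0,0,1],"angular":[0,0,0]},{"jaw":0,"travel":[0,0,1],"angular":[0,0,0]},{"jaw":0,"travel":[0,0,1],"angular":[0,0,0]},{"jaw":0,"travel":[0,0,1],"angular":[0,0,0]},{"jaw":0,"travel":[0,0,0],"angular":[0,0,0]},{"jaw":0,"travel":[0,0,0],"angular":[0,0,0]},{"jaw":0,"travel":[0,0,0],"angular":[0,0,0]},{"jaw":0,"travel":[0,0,0],"angular":[0,0,0]},{"jaw":0,"travel":[0,0,0],"angular":[0,0,0]}]'
```

```text
t: 7.15
eef_pos: [0.5306, 0.0078, 0.1158]
tool_rot: [3.141, -0.0, 1.393]
contact_force: [-3.2, 0.3, 11.9]
width: -0.003
gripper_force: 5.7
```

```bash
python3 -m jog '[{"jaw":0,"travel":[0,0,1],"angular":[0,0,0]},{"jaw":0,"travel":[0,0,1],"angular":[0,0,0]},{"jaw":0,"travel":[0,0,0.5],"angular":[0,0,0]},{"jaw":0,"travel":[0,0,0],"angular":[0,0,0]},{"jaw":0,"travel":[0,0,0],"angular":[0,0,0]},{"jaw":0,"travel":[0,0,0],"angular":[0,0,0]},{"jaw":0,"travel":[0,0,0],"angular":[0,0,0]},{"jaw":0,"travel":[0,0,0],"angular":[0,0,0]},{"jaw":0,"travel":[0,0,0],"angular":[0,0,0]},{"jaw":0,"travel":[0,0,0],"angular":[0,0,0]}]'
```

```text
t: 8.15
eef_pos: [0.5306, 0.0078, 0.1136]
tool_rot: [3.14, -0.0, 1.393]
contact_force: [-4.0, 0.1, 12.7]
width: 0.002
gripper_force: 6.7
```

```bash
python3 -m jog '[{"jaw":0,"travel":[0,0,0.6],"angular":[0,0,0]},{"jaw":0,"travel":[0,0,0],"angular":[0,0,0]},{"jaw":0,"travel":[0,0,0],"angular":[0,0,0]},{"jaw":0,"travel":[0,0,0],"angular":[0,0,0]},{"jaw":0,"travel":[0,0,0],"angular":[0,0,0]},{"jaw":0,"travel":[0,0,0],"angular":[0,0,0]},{"jaw":0,"travel":[0,0,0],"angular":[0,0,0]},{"jaw":0,"travel":[0,0,0],"angular":[0,0,0]},{"jaw":0,"travel":[0,0,0],"angular":[0,0,0]},{"jaw":0,"travel":[0,0,0],"angular":[0,0,0]}]'
```

```text
t: 9.15
eef_pos: [0.5306, 0.0078, 0.1133]
tool_rot: [3.14, -0.0, 1.393]
contact_force: [-4.6, 0.2, 15.5]
width: -0.003
gripper_force: 7.6
```

The button looks bottomed at about 15.5 N. I'll drag a little and watch the force.

```bash
python3 -m jog '[{"jaw":0,"travel":[1,0,0],"angular":[0,0,0]},{"jaw":0,"travel":[1,0,0],"angular":[0,0,0]},{"jaw":0,"travel":[1,0,0],"angular":[0,0,0]},{"jaw":0,"travel":[1,0,0],"angular":[0,0,0]},{"jaw":0,"travel":[1,0,0],"angular":[0,0,0]},{"jaw":0,"travel":[1,0,0],"angular":[0,0,0]},{"jaw":0,"travel":[1,0,0],"angular":[0,0,0]},{"jaw":0,"travel":[1,0,0],"angular":[0,0,0]},{"jaw":0,"travel":[1,0,0],"angular":[0,0,0]},{"jaw":0,"travel":[1,0,0],"angular":[0,0,0]}]'
python3 - <<'E'
from fit import *
from station import vision; import cv2
rel((0,-.0725,.1105))
f=vision.grab_frame("side"); pickle.dump(f,open("pics/s3.pkl","wb"))
a=pickle.load(open("pics/side.pkl","rb"))
c=np.hstack([cv2.resize(cv2.convertScaleAbs(g["color"][195:345,230:330,::-1],alpha=1.5),None,fx=4,fy=4,interpolation=cv2.INTER_CUBIC) for g in (a,f)])
cv2.imwrite("pics/s3.png",c)
E
```

```text
t: 10.15
eef_pos: [0.5323, 0.0174, 0.1133]
tool_rot: [3.14, 0.0, 1.393]
contact_force: [-4.8, -2.0, 14.8]
width: 0.002
gripper_force: 7.6
t 10.15 F [-4.75 -1.98 14.78] w 0.002 TCP [0.5323 0.0174 0.1133] shift [-9.7 -0.5 -7.5] turn [0.1 0.  0.3]
```

View pics/s3.png

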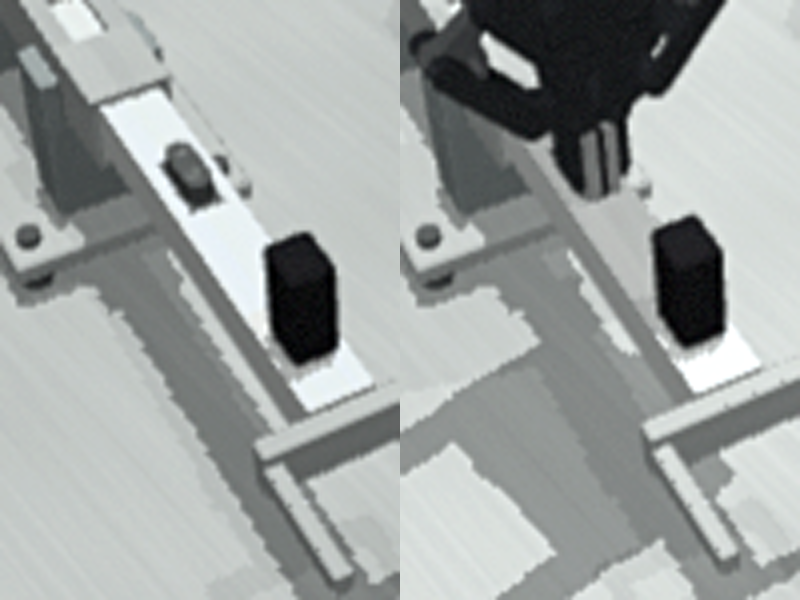

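The tube followed the finger: the post shifted inward by the same amount and the drag force was about 2 N. I'll press 0.3 mm deeper to confirm the stop, then drag another 24 mm.

```bash
python3 -m jog '[{"jaw":0,"travel":[0,0,0.3],"angular":[0,0,0]},{"jaw":0,"travel":[0,0,0],"angular":[0,0,0]},{"jaw":0,"travel":[3,0,0],"angular":[0,0,0]},{"jaw":0,"travel":[3,0,0],"angular":[0,0,0]},{"jaw":0,"travel":[3,0,0],"angular":[0,0,0]},{"jaw":0,"travel":[3,0,0],"angular":[0,0,0]},{"jaw":0,"travel":[3,0,0],"angular":[0,0,0]},{"jaw":0,"travel":[3,0,0],"angular":[0,0,0]},{"jaw":0,"travel":[3,0,0],"angular":[0,0,0]},{"jaw":0,"travel":[3,0,0],"angular":[0,0,0]}]'
python3 - <<'E'
from fit import *
from station import vision; import cv2
rel((0,-.0725,.1105))
f=vision.grab_frame("wrist")
p=np.load("p.npy"); print(proj(f,pt(p,(0,0,.105))))
cv2.imwrite("pics/w3.png",cv2.resize(cv2.convertScaleAbs(f["color"][60:330,240:400,::-1],alpha=2,beta=20),None,fx=2.2,fy=2.2))
E
```

```text
t: 11.2
eef_pos: [0.5366, 0.0411, 0.1133]
tool_rot: [3.14, 0.0, 1.393]
contact_force: [-4.7, -1.4, 15.5]
width: 0.0
gripper_force: 8.3
t 11.2 F [-4.73 -1.38 15.52] w 0.0 TCP [0.5366 0.0411 0.1133] shift [-33.8  -0.5  -7.5] turn [0.1 0.  0.3]
[314.47732945 214.55202932]
```

View pics/w3.png

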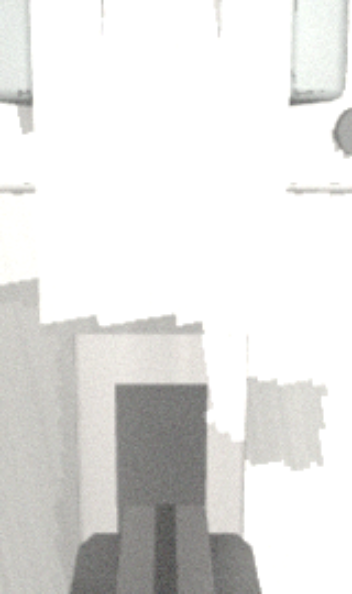

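The button is against its stop: z did not move with 0.3 mm more command. Its inner edge (crop row 384) is about 8–10 mm from the mouth edge (row 330), and the finger front is about 17 mm behind that edge. I'll slide slowly under the mouth.

```bash
python3 -m jog '[{"jaw":0,"travel":[1.4,0,0],"angular":[0,0,0]},{"jaw":0,"travel":[1.4,0,0],"angular":[0,0,0]},{"jaw":0,"travel":[1.4,0,0],"angular":[0,0,0]},{"jaw":0,"travel":[1.4,0,0],"angular":[0,0,0]},{"jaw":0,"travel":[1.4,0,0],"angular":[0,0,0]},{"jaw":0,"travel":[1.4,0,0],"angular":[0,0,0]},{"jaw":0,"travel":[1.4,0,0],"angular":[0,0,0]},{"jaw":0,"travel":[1.4,0,0],"angular":[0,0,0]},{"jaw":0,"travel":[1.4,0,0],"angular":[0,0,0]},{"jaw":0,"travel":[1.4,0,0],"angular":[0,0,0]}]'
python3 -m jog '[{"jaw":0,"travel":[1,0,0],"angular":[0,0,0]},{"jaw":0,"travel":[1,0,0],"angular":[0,0,0]},{"jaw":0,"travel":[1,0,0],"angular":[0,0,0]},{"jaw":0,"travel":[1,0,0],"angular":[0,0,0]},{"jaw":0,"travel":[1,0,0],"angular":[0,0,0]},{"jaw":0,"travel":[1,0,0],"angular":[0,0,0]},{"jaw":0,"travel":[1,0,0],"angular":[0,0,0]},{"jaw":0,"travel":[1,0,0],"angular":[0,0,0]},{"jaw":0,"travel":[0,0,0],"angular":[0,0,0]},{"jaw":0,"travel":[0,0,0],"angular":[0,0,0]}]'
python3 - <<'E'
from fit import *
from station import vision; import cv2
rel((0,-.0725,.1105))
f=vision.grab_frame("wrist")
cv2.imwrite("pics/w4.png",cv2.resize(cv2.convertScaleAbs(f["color"][130:330,240:400,::-1],alpha=1.2,beta=0),None,fx=2.5,fy=2.5))
E
```

```text
t: 12.25
eef_pos: [0.5391, 0.0549, 0.1133]
tool_rot: [3.14, -0.0, 1.393]
contact_force: [-4.6, -1.7, 15.7]
width: -0.003
gripper_force: 8.2
t: 13.25
eef_pos: [0.5405, 0.063, 0.1133]
tool_rot: [3.14, -0.0, 1.393]
contact_force: [-5.2, -0.7, 15.9]
width: 0.002
gripper_force: 8.1
t 13.25 F [-5.15 -0.69 15.91] w 0.002 TCP [0.5405 0.063  0.1133] shift [-56.   -0.5  -7.6] turn [ 0.1 -0.   0.3]
```

View pics/w4.png

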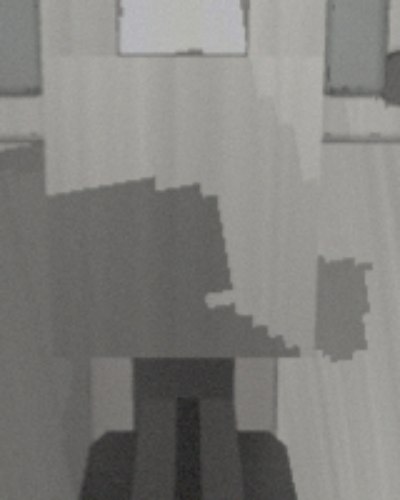

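The button's inner part is under the roof: the mouth edge is at row 357 and the finger front at 398, about 5 mm outside. I'll lift off, go over the post and open.

```bash
python3 -m jog '[{"jaw":0,"travel":[0,0,-1],"angular":[0,0,0]},{"jaw":0,"travel":[0,0,-2],"angular":[0,0,0]},{"jaw":0,"travel":[0,0,-7],"angular":[0,0,0]},{"jaw":0,"travel":[0,0,-10],"angular":[0,0,0]},{"jaw":0,"travel":[0,0,-10],"angular":[0,0,0]},{"jaw":0,"travel":[0,0,-10],"angular":[0,0,0]},{"jaw":0,"travel":[0,0,-10],"angular":[0,0,0]},{"jaw":0,"travel":[0,0,-10],"angular":[0,0,0]},{"jaw":0,"travel":[0,0,-10],"angular":[0,0,0]},{"jaw":60,"travel":[0,0,-10],"angular":[0,0,0]}]'
python3 -m jog '[{"jaw":60,"travel":[-9,0,0],"angular":[0,0,0]},{"jaw":60,"travel":[-9,0,0],"angular":[0,0,0]},{"jaw":60,"travel":[-9,0,0],"angular":[0,0,0]},{"jaw":60,"travel":[-9,0,0],"angular":[0,0,0]},{"jaw":60,"travel":[-9,0,0],"angular":[0,0,0]},{"jaw":60,"travel":[-9,0,0],"angular":[0,0,0]},{"jaw":60,"travel":[-9,0,0],"angular":[0,0,0]},{"jaw":60,"travel":[-9,0,0],"angular":[0,0,0]},{"jaw":60,"travel":[-9,0,0],"angular":[0,0,0]},{"jaw":60,"travel":[-5.5,0,0],"angular":[0,0,0]}]'
python3 - <<'E'
from fit import *
from station import vision; import cv2
rel((0,-.1035,.1124))
f=vision.grab_frame("wrist");g=vision.grab_frame("top")
c=np.hstack([cv2.resize(f["color"][200:480,170:470,::-1],(400,373)),cv2.resize(cv2.convertScaleAbs(g["color"][240:333,200:300,::-1],alpha=1.5),(400,373))])
cv2.imwrite("pics/w5.png",c)
p=np.load("p.npy"); q=pt(p,(0,-.1035,.147)); print(proj(f,q),proj(g,q))
E
```

```text
t: 14.3
eef_pos: [0.5404, 0.0629, 0.1918]
tool_rot: [3.141, -0.0, 1.393]
contact_force: [0.3, -0.6, -1.3]
width: 0.151
gripper_force: 0.0
t: 15.3
eef_pos: [0.5248, -0.0231, 0.1909]
tool_rot: [-3.142, 0.0, 1.392]
contact_force: [-0.3, 0.1, 0.6]
width: 0.707
gripper_force: 0.0
t 15.3 F [-0.3   0.13  0.59] w 0.707 TCP [ 0.5248 -0.0231  0.1909] shift [ 0.4 -0.5 68.2] turn [-0.   0.   0.3]
[313.6299101  279.17533433] [311.10212101 285.24028393]
```

View pics/w5.png

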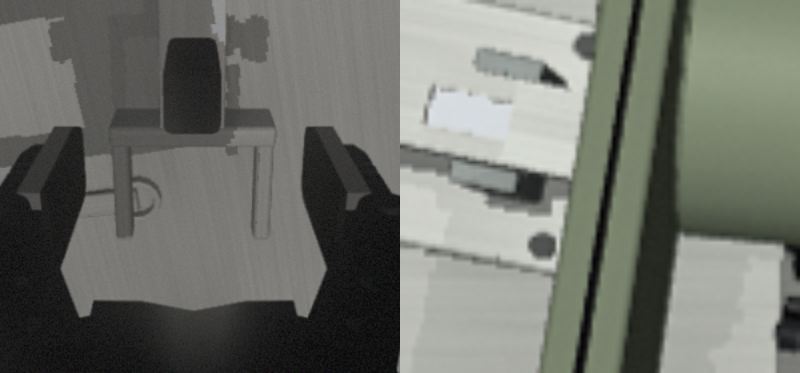

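The post top is centred between the fingers, near wrist pixel (314,275) against a predicted (314,279). I'll descend and grip lightly.

```bash
python3 -m jog '[{"jaw":60,"travel":[0,-0.5,7],"angular":[0,0,0.3]},{"jaw":60,"travel":[0,0,7],"angular":[0,0,0]},{"jaw":60,"travel":[0,0,7],"angular":[0,0,0]},{"jaw":60,"travel":[0,0,7],"angular":[0,0,0]},{"jaw":60,"travel":[0,0,7],"angular":[0,0,0]},{"jaw":60,"travel":[0,0,7],"angular":[0,0,0]},{"jaw":60,"travel":[0,0,7],"angular":[0,0,0]},{"jaw":60,"travel":[0,0,7],"angular":[0,0,0]},{"jaw":60,"travel":[0,0,7],"angular":[0,0,0]},{"jaw":60,"travel":[0,0,4],"angular":[0,0,0]}]'
python3 -m jog '[{"jaw":10,"travel":[0,0,0],"angular":[0,0,0]},{"jaw":10,"travel":[0,0,0],"angular":[0,0,0]},{"jaw":10,"travel":[0,0,0],"angular":[0,0,0]},{"jaw":10,"travel":[0,0,0],"angular":[0,0,0]},{"jaw":10,"travel":[0,0,0],"angular":[0,0,0]},{"jaw":10,"travel":[0,0,0],"angular":[0,0,0]},{"jaw":10,"travel":[0,0,0],"angular":[0,0,0]},{"jaw":10,"travel":[0,0,0],"angular":[0,0,0]},{"jaw":10,"travel":[0,0,0],"angular":[0,0,0]},{"jaw":10,"travel":[0,0,0],"angular":[0,0,0]}]' 25
python3 -c "
from fit import *
rel((0,-.04,.1124))"
```

```text
t: 16.4
eef_pos: [0.5242, -0.0221, 0.1231]
tool_rot: [-3.141, 0.0, 1.387]
contact_force: [-0.2, 1.0, 0.1]
width: 0.701
gripper_force: 0.0
t: 17.4
eef_pos: [0.5245, -0.0221, 0.1243]
tool_rot: [3.141, -0.0, 1.388]
contact_force: [-3.1, 0.7, 4.7]
width: 0.228
gripper_force: 28.0
t 17.4 F [-3.06  0.71  4.7 ] w 0.228 TCP [ 0.5245 -0.0221  0.1243] shift [63.   0.1  1.6] turn [ 0. -0.  0.]
```

Gripped: the opening is 19.4 mm on the 20 mm post. I push in 50 mm, then creep.

```bash
python3 -m jog '[{"jaw":10,"travel":[2,0,0],"angular":[0,0,0]},{"jaw":10,"travel":[4,0,0],"angular":[0,0,0]},{"jaw":10,"travel":[6,0,0],"angular":[0,0,0]},{"jaw":10,"travel":[6,0,0],"angular":[0,0,0]},{"jaw":10,"travel":[6,0,0],"angular":[0,0,0]},{"jaw":10,"travel":[6,0,0],"angular":[0,0,0]},{"jaw":10,"travel":[6,0,0],"angular":[0,0,0]},{"jaw":10,"travel":[6,0,0],"angular":[0,0,0]},{"jaw":10,"travel":[5,0,0],"angular":[0,0,0]},{"jaw":10,"travel":[3,0,0],"angular":[0,0,0]}]'
python3 -m jog '[{"jaw":10,"travel":[0.5,0,0],"angular":[0,0,0]},{"jaw":10,"travel":[0.5,0,0],"angular":[0,0,0]},{"jaw":10,"travel":[0.5,0,0],"angular":[0,0,0]},{"jaw":10,"travel":[0.5,0,0],"angular":[0,0,0]},{"jaw":10,"travel":[0.5,0,0],"angular":[0,0,0]},{"jaw":10,"travel":[0.5,0,0],"angular":[0,0,0]},{"jaw":10,"travel":[0.5,0,0],"angular":[0,0,0]},{"jaw":10,"travel":[0.5,0,0],"angular":[0,0,0]},{"jaw":10,"travel":[0.5,0,0],"angular":[0,0,0]},{"jaw":10,"travel":[0.5,0,0],"angular":[0,0,0]}]'
python3 -c "
from fit import *
rel((0,-.04,.1124))"
```

```text
t: 18.4
eef_pos: [0.533, 0.025, 0.1243]
tool_rot: [-3.141, 0.004, 1.389]
contact_force: [-3.7, -9.2, 6.6]
width: 0.233
gripper_force: 28.1
t: 19.4
eef_pos: [0.5338, 0.0297, 0.1243]
tool_rot: [-3.141, 0.004, 1.388]
contact_force: [-4.7, -8.3, 6.7]
width: 0.229
gripper_force: 28.1
t 19.4 F [-4.69 -8.33  6.71] w 0.229 TCP [0.5338 0.0297 0.1243] shift [10.5  0.3  1.5] turn [-0.   0.2  0.1]
```

```bash
python3 -m jog '[{"jaw":10,"travel":[0.5,0,0],"angular":[0,0,0]},{"jaw":10,"travel":[0.5,0,0],"angular":[0,0,0]},{"jaw":10,"travel":[0.5,0,0],"angular":[0,0,0]},{"jaw":10,"travel":[0.5,0,0],"angular":[0,0,0]},{"jaw":10,"travel":[0.5,0,0],"angular":[0,0,0]},{"jaw":10,"travel":[0.5,0,0],"angular":[0,0,0]},{"jaw":10,"travel":[0.5,0,0],"angular":[0,0,0]},{"jaw":10,"travel":[0.5,0,0],"angular":[0,0,0]},{"jaw":10,"travel":[0.5,0,0],"angular":[0,0,0]},{"jaw":10,"travel":[0.5,0,0],"angular":[0,0,0]}]'
python3 - <<'E'
from fit import *
from station import vision; import cv2
rel((0,-.04,.1124))
f=vision.grab_frame("side"); 
cv2.imwrite("pics/s6.png",cv2.resize(cv2.convertScaleAbs(f["color"][160:270,200:320,::-1],alpha=1.5),None,fx=5,fy=5,interpolation=cv2.INTER_CUBIC))
E
```

```text
t: 20.4
eef_pos: [0.5347, 0.0346, 0.1243]
tool_rot: [-3.141, 0.004, 1.388]
contact_force: [-4.6, -8.3, 6.7]
width: 0.23
gripper_force: 28.1
t 20.4 F [-4.61 -8.29  6.68] w 0.23 TCP [0.5347 0.0346 0.1243] shift [5.4 0.3 1.6] turn [-0.   0.2  0.1]
```

View pics/s6.png

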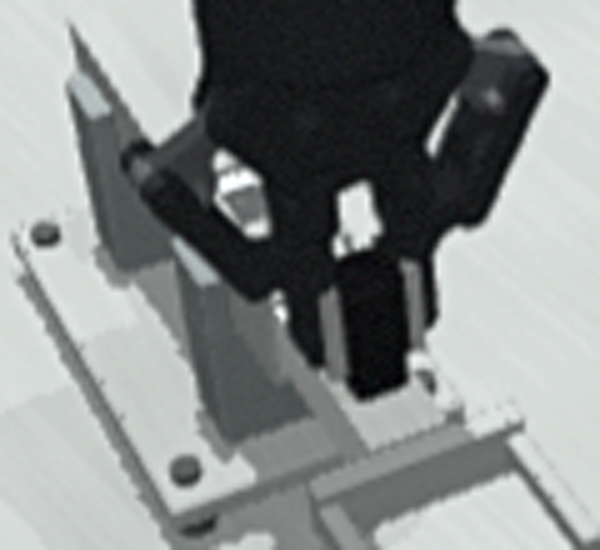

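The gripper partly hides the hole, and the dark button is showing inside it but not yet clearly up. I'll creep on and watch the force.

```bash
python3 -m jog '[{"jaw":10,"travel":[0.3,0,0],"angular":[0,0,0]},{"jaw":10,"travel":[0.3,0,0],"angular":[0,0,0]},{"jaw":10,"travel":[0.3,0,0],"angular":[0,0,0]},{"jaw":10,"travel":[0.3,0,0],"angular":[0,0,0]},{"jaw":10,"travel":[0.3,0,0],"angular":[0,0,0]},{"jaw":10,"travel":[0.3,0,0],"angular":[0,0,0]},{"jaw":10,"travel":[0.3,0,0],"angular":[0,0,0]},{"jaw":10,"travel":[0.3,0,0],"angular":[0,0,0]},{"jaw":10,"travel":[0,0,0],"angular":[0,0,0]},{"jaw":10,"travel":[0,0,0],"angular":[0,0,0]}]'
python3 -m jog '[{"jaw":10,"travel":[0.3,0,0],"angular":[0,0,0]},{"jaw":10,"travel":[0.3,0,0],"angular":[0,0,0]},{"jaw":10,"travel":[0.3,0,0],"angular":[0,0,0]},{"jaw":10,"travel":[0.3,0,0],"angular":[0,0,0]},{"jaw":10,"travel":[0.3,0,0],"angular":[0,0,0]},{"jaw":10,"travel":[0,0,0],"angular":[0,0,0]},{"jaw":10,"travel":[0,0,0],"angular":[0,0,0]},{"jaw":10,"travel":[0,0,0],"angular":[0,0,0]},{"jaw":10,"travel":[0,0,0],"angular":[0,0,0]},{"jaw":10,"travel":[0,0,0],"angular":[0,0,0]}]'
python3 -c "
from fit import *
rel((0,-.04,.1124))"
```

```text
t: 21.45
eef_pos: [0.5352, 0.0371, 0.1243]
tool_rot: [-3.141, 0.004, 1.388]
contact_force: [-3.9, -7.8, 7.1]
width: 0.23
gripper_force: 28.1
t: 22.45
eef_pos: [0.5358, 0.0403, 0.1243]
tool_rot: [-3.141, 0.001, 1.388]
contact_force: [-3.8, -1.2, 6.5]
width: 0.225
gripper_force: 28.0
t 22.45 F [-3.75 -1.18  6.51] w 0.225 TCP [0.5358 0.0403 0.1243] shift [-0.3  0.4  1.6] turn [-0.   0.1  0. ]
```

The drag force fell from 8 N to 1 N and the tube sprang forward, so the button has popped up. I'll release, retreat and check by image numbers.

```bash
python3 -m jog '[{"jaw":60,"travel":[0,0,0],"angular":[0,0,0]},{"jaw":60,"travel":[0,0,0],"angular":[0,0,0]},{"jaw":60,"travel":[0,0,0],"angular":[0,0,0]},{"jaw":60,"travel":[0,0,0],"angular":[0,0,0]},{"jaw":60,"travel":[0,0,0],"angular":[0,0,0]},{"jaw":60,"travel":[0,0,0],"angular":[0,0,0]},{"jaw":60,"travel":[0,0,0],"angular":[0,0,0]},{"jaw":60,"travel":[0,0,-5],"angular":[0,0,0]},{"jaw":60,"travel":[0,0,-10],"angular":[0,0,0]},{"jaw":60,"travel":[0,0,-15],"angular":[0,0,0]}]'
python3 -m jog '[{"jaw":60,"travel":[0,0,-20],"angular":[0,0,0]},{"jaw":60,"travel":[0,0,-20],"angular":[0,0,0]},{"jaw":60,"travel":[0,0,-20],"angular":[0,0,0]},{"jaw":60,"travel":[0,-15,-20],"angular":[0,0,0]},{"jaw":60,"travel":[-20,-20,0],"angular":[0,0,0]},{"jaw":60,"travel":[-20,-20,0],"angular":[0,0,0]},{"jaw":60,"travel":[-20,-20,0],"angular":[0,0,0]},{"jaw":60,"travel":[-20,-20,0],"angular":[0,0,0]},{"jaw":60,"travel":[-20,-20,0],"angular":[0,0,0]},{"jaw":60,"travel":[-20,-10,0],"angular":[0,0,0]}]'
python3 - <<'E'
from fit import *
from station import vision; import cv2
p=np.load("p.npy"); p0=p.copy()
f=vision.grab_frame("side"); g=vision.grab_frame("top")
cv2.imwrite("pics/s7.png",f["color"][:,:,::-1])
for n,h in(("side",f),("top",g)):
    G=cv2.cvtColor(h["color"],cv2.COLOR_RGB2GRAY)
    for zz in(.105,.1105):
        print(n,zz,"button px if locked",proj(h,pt(p,(0,.06,zz))).round(1), "ends",[proj(h,pt(p,(0,.06+d,zz))).round(1).tolist() for d in(-.015,.015,-.018,.018)])
    c=proj(h,pt(p,(0,.06,.1105))).round().astype(int)
    print(G[c[1]-12:c[1]+13,c[0]-16:c[0]+17])
    q=proj(h,pt(p,(0,-.04,.146))).round().astype(int)
    m=G[q[1]-12:q[1]+13,q[0]-16:q[0]+17]<25
    ys,xs=np.nonzero(m); print("post pred",q,"dark mean",xs.mean()+q[0]-16,ys.mean()+q[1]-12)
E
```

```text
t: 23.45
eef_pos: [0.5359, 0.0407, 0.1543]
tool_rot: [-3.141, 0.0, 1.387]
contact_force: [0.1, -0.0, -0.1]
width: 0.7
gripper_force: 0.0
t: 24.45
eef_pos: [0.3898, -0.0548, 0.2349]
tool_rot: [3.141, -0.0, 1.388]
contact_force: [0.7, -0.6, -0.4]
width: 0.701
gripper_force: 0.0
side 0.105 button px if locked [249.2 199. ] ends [[252.3, 203.5], [246.1, 194.5], [253.0, 204.4], [245.4, 193.7]]
side 0.1105 button px if locked [248.8 196.5] ends [[252.0, 201.1], [245.7, 192.1], [252.6, 202.0], [245.1, 191.2]]
[[150 151 154 131  52  14  15  17  14  19  19  20  19  17  19  17  20  20
   19  17  22  91 147 151 149 149 148 148 148 149 149 148 148]
 [149 151 153 132  53  13  13  18  16  15  18  17  17  18  20  18  18  17
   19  11  24  89 147 150 148 148 149 148 148 148 149 149 149]
 [148 150 154 130  53  14  17  16  20  18  15  18  17  19  18  20  18  16
   16  14  24  91 147 149 147 146 148 149 150 149 149 148 148]
 [148 151 154 131  54  11  15  18  15  17  18  16  19  18  19  20  19  17
   17  13  25  91 148 149 147 147 146 148 149 150 149 149 150]
 [149 151 153 130  54  15  16  17  17  18  1
[... 5923 characters left out ...]
7 128 129 130 129 129
  127 128 127 129 129 130 133 137 138 137 135 136 136 136 135]
 [ 56  76  93 117 120 118 120 125 132 130 129 128 127 128 128 128 128 127
  128 129 129 128 128 129 128 138 137 136 136 136 137 135 135]
 [ 66  64  51  50  61  58  79  97 119 120 118 120 125 132 129 128 128 127
  127 128 128 128 127 128 130 137 136 136 137 137 137 136 136]
 [ 72  72  73  73  72  65  64  50  50  61  58  78  97 117 119 118 127 125
  131 130 128 128 127 128 132 136 136 135 136 136 137 137 138]
 [ 71  71  72  72  72  73  72  72  73  73  65  64  57  47  60  52  98  95
  118 120 117 128 125 132 137 137 138 138 137 137 135 135 136]]
post pred [273 277] dark mean 274.10869565217394 278.3695652173913
```

In the top view the button fills the hole, with its middle at about (216.7,267) against a predicted (217,267). The post is also where it should be when locked. The gripper is clear of everything, so I'll hand in.

```bash
python3 -c "
from station import ticket
print(ticket.sign_off())"
```

```text
the job is handed in; nothing more can be done
None
```

I pressed the button to its stop at about 16 N, slid it under the sleeve's mouth and pushed the tube in until it locked in the hole; the job is handed in, no verdict came back, and I took the pop-up from the force drop and the top view, as the arm blocked the side camera.

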